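Refill the matching feed hopper from the scoop tray

ROBOT

A 6-joint arm with a two-finger parallel gripper is mounted at the origin on the work surface. World frame = base frame: x ahead of the robot, y to its left, z up, the work surface at z = 0. Lengths are in mm, angles in rad, forces in N, time in s.
With the tool pointing down it reaches from about 350 to 875 mm from the base axis. Payload 4.2 kg.
Tool frame: the origin (TCP) lies on the centre line of the jaws, within the pads' length; the fingertips stand 17 mm ahead of it and the grasp point (between the pads) lies 2 mm behind it (arm.tips_ahead is the distance from the TCP to the fingertips, in mm); z points along the fingers, y is the line along which they close (so a half turn about z gives the same grasp; the last joint's range is limited). The gripper opens to 87 mm and grips with 3 to 60 N. Pads are 19 mm wide; open, the fingers measure 117 mm over their backs; the gripper's body (75 mm by 190 mm) begins 51 mm behind the grasp point.
Start: joints at [-0.936, 0.385, 0.008, 0, -1.194, -0.259], TCP at [229.399, -581.356, 239.55] pointing down, gripper open.
Joint ranges: [-3.14, 3.14], [-1.21, 2.06], [-1.07, 1.41], [-3.16, 2.05], [-2.99, -0.16], [-3.1, 3.1]. Speed limits (rad/s): [2.79, 2.79, 3.14, 3.14, 3.14, 3.14].

INTERFACE

Orientations are given as [roll, pitch, yaw] about the fixed x, y, z axes, in that order (R = Rz(yaw) Ry(pitch) Rx(roll)).
In Python, from bench import arm, viewer gives the robot as it stands. The module is installed in compiled form; this text tells all that it offers.
- The arm moves only by the tool play_rows, never from a script. Its argument "rows" is a list that holds one entry, the list of rows, each a list of 7 numbers: the closure, from -1 (fully open) to 1 (shut), then the shift along the world's x, y, z each as a share of 120 mm, from -1 to 1, then the turn, a rotation vector about the world's x, y, z each as a share of 90 degrees, from -1 to 1. In form: [[[fingers, dx, dy, dz, wx, wy, wz], ...]]. A call has 1 to 20 rows; each row is the pose to reach, as a shift and turn from the pose commanded when the call began; what a row does not reach only later rows make up. A row lasts 1/10 s, in which the tool goes at most 50 mm and 8.59 degrees, less where a joint would pass 70% of its speed; a pose out of reach is approached as far as the arm can. A call with a number of a shift or a turn outside -1 to 1 is refused whole. A call with a gripper value outside its range is refused whole. The fingers move at their own pace and stop on an object; "force" is the grip in N (left out, the last holds). Time passes only in rows, so rows that repeat a pose let the fingers close. It gives the time, the measured TCP pose, the force, the opening and the grip force at its end, in the units of the state.
- arm.sense(): the state, without advancing time (a new reading comes with each control period).
- viewer.capture(name): name is "side" or "top"; returns a dict with "frame" (384x512x3 uint8, red, green, blue), "fx", "fy", "cx", "cy" (pixels), "xyz" and "rotation" of the camera in the world. Camera axes: x right, y up, looking along -z (the intrinsics and any distortion apply to the point x, -y, -z); pixel columns grow to the right and rows downward; lengths in mm; the calibration is good to about 2 mm. A picture is of the moment at which its call begins. There is no depth.
- arm.job_done(): hands the job in; it is judged then, once.
The state is a dict: "time": time; "joint_pos": joint angles; "qd": joint speeds; "joint_efforts": joint torques, N m; "eef_pos": TCP position; "tcp_rot": TCP orientation; "contact_force": force on the tool from outside, world axes, zero at the start; "ft_torque": the same for the moment, N m; "grip_width": finger opening in mm; "grip_force": force on a finger pad.
Only numpy, scipy, OpenCV 4.12 (cv2) and the standard library are available. Lean on these libraries where they do the work, as an engineer would, in place of code of your own. Each camera call takes 0.05 s, during which the arm holds its last target. There are 200 camera calls.

TASK

See which of the two feed hoppers has the blue sample on its ledge, slide that hopper's cover all the way open, then pick up the yellow scoop tray by its handle and tip all five blue housings over its open front end into that hopper. Set the empty tray gently back down, level, in the middle of its green mat, let go of it, and only then slide the cover fully shut. Leave the other hopper's cover and everything else on the table where they are.

Things in the scene. Friction and masses are not known exactly. Their poses are not given: they have to be found in the camera images.
- feeder: fixed twin feed hopper: white base 150 x 330 x 50 mm carrying a left (+y) and a right (-y) steel hopper; origin centre of underside, x away from the robot. Hoppers: 150 mm square, 5 mm walls, rim 125 mm up, sloping floor 57 to 95 mm up. Dark cover rails, top 135 mm up, from x = -205 to 80 mm. On the +x side a sample ledge before each hopper, 60 mm up, 100 mm from the hopper's centre.
- sample_blue: blue sample connector housing, a block 30 x 24 x 20 mm (x, y, z), 20 g; origin at the centre of its underside; fixed on the ledge in front (+x) of the hopper that runs blue housings, left or right
- sample_orange: orange sample connector housing, a block 30 x 24 x 20 mm (x, y, z), 20 g; origin at the centre of its underside; fixed on the ledge of the other hopper
- mat: flat green mat, 210 x 170 x 4 mm, fixed to the table; origin at the centre of its underside
- tray: yellow scoop tray, 160 (x) x 110 (y) mm, about 0.3 kg, loose on the mat; origin centre of underside, z up. Floor and walls 4 mm thick; side and rear (+x) walls 40 mm high; the front (-x) end is open: parts slide out there. A black handle bar bridges it from side to side, see tray_grip.
- tray_grip (a point): centre of the tray's handle bar, at (5, 0, 86) mm in the tray's frame. The bar is a plate 12 mm thick, 102 mm long (tray's y), 34 mm wide, leaning 25 degrees (0.436 rad) from the tray's vertical, upper edge towards the rear (+x): a tool that leans the same way pinches it across its thickness. Axes as the tray's.
- tray_lip (a point): middle of the tray's open front edge, on the floor's upper face, at (-80, 0, 4) mm in the tray's frame
- left_mouth (a point): centre of the left hopper's mouth, at rim height (125 mm above the table); the opening is 140 x 140 mm; axes as the feeder's
- cover_left (a joint): position of the left hopper's sliding cover in m: 0 is fully shut, 0.13 fully open; it slides towards the feeder's -x (towards the robot) and stays where it is left
- cover_left_grip (a point): grip point on the left cover's black fin: 15 mm below the fin's top, 21 mm above the cover plate. The fin is upright, 12 mm thick (feeder's x), 46 mm long (y), 36 mm high, 20 mm from the far (+x) edge of the cover, a grey plate 150 x 150 x 5 mm with its top 133 mm above the table. It moves with the cover.
- right_mouth (a point): centre of the right hopper's mouth, at rim height (125 mm above the table); the opening is 140 x 140 mm; axes as the feeder's
- cover_right (a joint): position of the right hopper's sliding cover in m: 0 is fully shut, 0.13 fully open; it slides towards the feeder's -x (towards the robot) and stays where it is left
- cover_right_grip (a point): grip point on the right cover's black fin: 15 mm below the fin's top, 21 mm above the cover plate. The fin is upright, 12 mm thick (feeder's x), 46 mm long (y), 36 mm high, 20 mm from the far (+x) edge of the cover, a grey plate 150 x 150 x 5 mm with its top 133 mm above the table. It moves with the cover.
- part0: blue connector housing, a block 30 x 24 x 20 mm (x, y, z), 20 g; origin at the centre of its underside; lies in the tray at the start
- part1: blue connector housing, a block 30 x 24 x 20 mm (x, y, z), 20 g; origin at the centre of its underside; lies in the tray at the start
- part2: blue connector housing, a block 30 x 24 x 20 mm (x, y, z), 20 g; origin at the centre of its underside; lies in the tray at the start
- part3: blue connector housing, a block 30 x 24 x 20 mm (x, y, z), 20 g; origin at the centre of its underside; lies in the tray at the start
- part4: blue connector housing, a block 30 x 24 x 20 mm (x, y, z), 20 g; origin at the centre of its underside; lies in the tray at the start
- stray: orange connector housing, a block 30 x 24 x 20 mm (x, y, z), 20 g; origin at the centre of its underside; a bystander on the table
- applicator: bystander: dark steel crimp applicator, 70 x 60 x 133 mm, 0.8 kg; origin under its centre
- spool: bystander: small spool standing on end, diameter 100 mm, 60 mm high; origin under its centre
- oiler: bystander: white bottle with a red cap, diameter 48 mm, 130 mm high; origin under its centre
- screwdriver: bystander: screwdriver with a red handle, lying on the table
- wrench: bystander: steel wrench, 150 mm, lying on the table

How it is judged:
By the outcome, as a careful person would: the job done as asked, in the order asked, and still so for the second after the job is handed in, with the robot touching nothing.
It also fails if it takes over 72 s, if anything falls off the work surface, if the arm or the gripper's body presses on something with over 40 N, if the wrist force passes 120 N, or if a joint passes its speed limit or range.

## Working session

There is one attempt and no reset: what is moved stays moved. The work goes in short steps, Python scripts to look and compute and a tool call to move; the robot and the scene stay as the last step left them, time stands still between calls to the robot, and variables do not carry over. Pictures are saved under pics/ and viewed, at most 10 in all, crops included, and the job is handed in when it is done.

Besides the shell and the picture viewer there is one more tool, called after "Emit:" as a command line: name --argument value ..., lists and objects as JSON in quotes. play_rows: Moves the arm, as the interface text tells. Its arguments: {"type":"object","properties":{"rows":{"type":"array","items":{"type":"array","items":{"type":"array","items":{"type":"number"}}}},"force":{"type":"number"}},"required":["rows"]}

```bash
mkdir -p pics; cat > h.py <<'E'
import numpy as np, cv2
from bench import arm, viewer
def cap(n,f=None):
    c=viewer.capture(n)
    if f: cv2.imwrite('pics/'+f,cv2.cvtColor(c['frame'],cv2.COLOR_RGB2BGR))
    return c
def ray(c,u,v,z):
    d=np.array([(u-c['cx'])/c['fx'],-(v-c['cy'])/c['fy'],-1.]);
    k=c.get('distortion')
    d=np.array(c['rotation'])@d; o=np.array(c['xyz']); return o+d*(z-o[2])/d[2]
def proj(c,p):
    q=np.array(c['rotation']).T@(np.array(p)-np.array(c['xyz'])); return c['cx']+c['fx']*q[0]/-q[2], c['cy']-c['fy']*q[1]/-q[2]
E
python3 - <<'E'
from h import *
for n in('top','side'):
    c=cap(n,n+'0.png'); print({k:(np.round(v,4).tolist() if not isinstance(v,(str,)) else v) for k,v in c.items() if k!='frame'})
print(arm.sense())
E
```

```text
{'fx': 449.3379, 'fy': 449.3379, 'cx': 253.7241, 'cy': 189.5974, 'xyz': [310.3041, -34.5154, 1515.794], 'rotation': [0.1554, -0.0211, -1.5765]}
{'fx': 370.693, 'fy': 370.693, 'cx': 253.3372, 'cy': 189.8032, 'xyz': [396.6095, 905.1322, 983.3652], 'rotation': [0.8244, 0.015, -3.0424]}
{'time': 0.1, 'joint_pos': array([-9.36404831e-01,  3.85439677e-01,  6.76676235e-03, -4.12811964e-04,
       -1.19397467e+00, -2.58625515e-01]), 'qd': array([-0.00041584, -0.00101476,  0.00475719,  0.00261505, -0.00068971,
        0.0001415 ]), 'joint_efforts': array([ 4.64975165e-04, -3.91690350e+01,  1.87935770e+01,  4.23189461e+00,
        1.34558298e-02, -8.53863412e-05]), 'eef_pos': array([ 229.21132372, -580.91847264,  238.59804564]), 'tcp_rot': array([ 3.13970484e+00, -1.02660294e-04, -2.76597883e+00]), 'contact_force': array([ 0.56600702, -0.66057658, -0.31635044]), 'ft_torque': array([-0.00013044, -0.00668013,  0.0260549 ]), 'grip_force': 0.0, 'grip_width': 86.9464946124882}
```

View pics/top0.png

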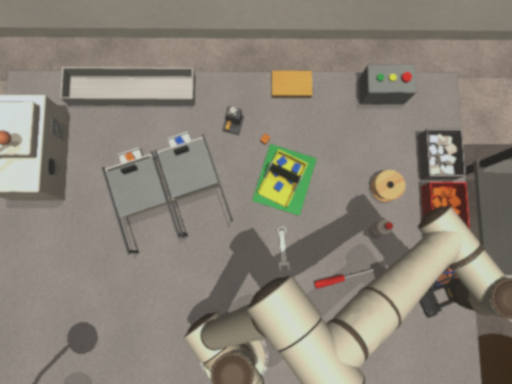

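View pics/side0.png

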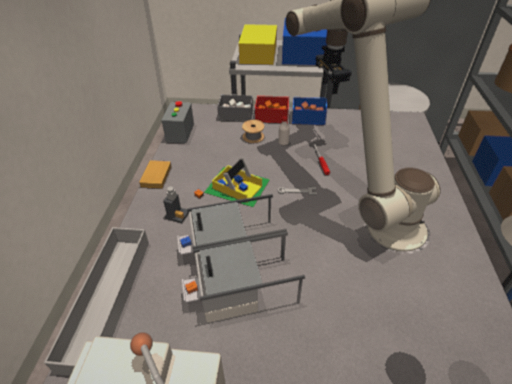

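The top view puts the blue sample at (180,140), on the ledge of the right hopper (-y), and orange at (128,156) on the left. The tray and mat are near (285,178), with the open end facing the robot. Next I'll measure precisely.

```bash
cat > h2.py <<'E'
import h; from h import *
from scipy.spatial.transform import Rotation as R
def cap(n,f=None):
    c=h.cap(n,f); c['rotation']=R.from_euler('xyz',c['rotation']).as_matrix(); return c
E
python3 - <<'E'
from h2 import *
t=cap('top'); s=cap('side')
def big(c,x0,x1,y0,y1,k): 
    return cv2.resize(cv2.cvtColor(c['frame'],cv2.COLOR_RGB2BGR)[y0:y1,x0:x1],None,fx=k,fy=k,interpolation=cv2.INTER_CUBIC)
a=big(t,95,325,125,255,3); 
b=big(s,175,310,155,315,3)
cv2.imwrite('pics/t1.png',a); cv2.imwrite('pics/s1.png',b)
for c,n in((t,'top'),(s,'side')):
    hsv=cv2.cvtColor(c['frame'],cv2.COLOR_RGB2HSV)
    for nm,lo,hi in(('green',(45,100,60),(75,255,255)),('yellow',(24,120,100),(34,255,255)),('blue',(100,120,60),(125,255,255)),('orange',(5,150,120),(16,255,255)),('dark',(0,0,0),(180,255,45))):
        m=cv2.inRange(hsv,lo,hi)
        for k in cv2.findContours(m,cv2.RETR_EXTERNAL,cv2.CHAIN_APPROX_NONE)[0]:
            x,y,w,hh=cv2.boundingRect(k)
            if cv2.contourArea(k)<12 or not(95<x<325 and 120<y<320): continue
            hull=cv2.convexHull(k); box=cv2.boxPoints(cv2.minAreaRect(k))
            print(n,nm,cv2.contourArea(k),np.round(box,1).tolist())
# green mat
E
```

```text
top green 2744.5 [[252.3000030517578, 200.10000610351562], [269.70001220703125, 143.89999389648438], [316.20001220703125, 158.3000030517578], [298.70001220703125, 214.5]]
top yellow 689.0 [[257.3999938964844, 192.1999969482422], [268.6000061035156, 169.8000030517578], [297.0, 184.0], [285.79998779296875, 206.39999389648438]]
top yellow 198.0 [[271.6000061035156, 162.89999389648438], [277.8999938964844, 149.8000030517578], [306.29998779296875, 163.39999389648438], [300.0, 176.39999389648438]]
top blue 23.5 [[274.5, 186.5], [279.0, 182.0], [282.0, 185.0], [277.5, 189.5]]
top blue 27.0 [[292.0, 170.0], [295.3999938964844, 163.1999969482422], [299.3999938964844, 165.1999969482422], [296.0, 172.0]]
top blue 28.5 [[277.0, 162.0], [282.0, 157.0], [285.5, 160.5], [280.5, 165.5]]
top blue 22.0 [[176.0, 137.0], [182.0, 137.0], [182.0, 142.0], [176.0, 142.0]]
top orange 23.5 [[125.4000015258789, 154.8000030517578], [130.1999969482422, 152.39999389648438], [132.8000030517578, 157.60000610351562], [128.0, 160.0]]
top orange 32.5 [[260.3999938964844, 139.89999389648438], [264.5, 133.6999969482422]
[... 1243 characters left out ...]
, 284.79998779296875], [194.39999389648438, 281.0], [197.0, 287.6000061035156], [187.60000610351562, 291.3999938964844]]
side orange 24.5 [[195.0, 190.0], [202.0, 190.0], [202.0, 195.0], [195.0, 195.0]]
side dark 20.0 [[205.6999969482422, 258.29998779296875], [208.5, 257.70001220703125], [212.0, 274.79998779296875], [209.10000610351562, 275.3999938964844]]
side dark 15.5 [[196.89999389648438, 214.1999969482422], [198.8000030517578, 213.89999389648438], [201.3000030517578, 228.89999389648438], [199.39999389648438, 229.3000030517578]]
side dark 135.0 [[165.0, 218.0], [165.0, 197.0], [179.0, 197.0], [179.0, 218.0]]
side dark 107.0 [[226.5, 173.5], [240.5, 159.5], [245.0, 164.0], [231.0, 178.0]]
```

View pics/t1.png

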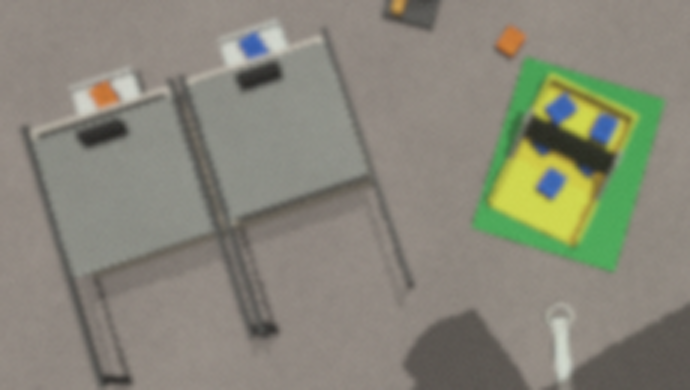

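View pics/s1.png

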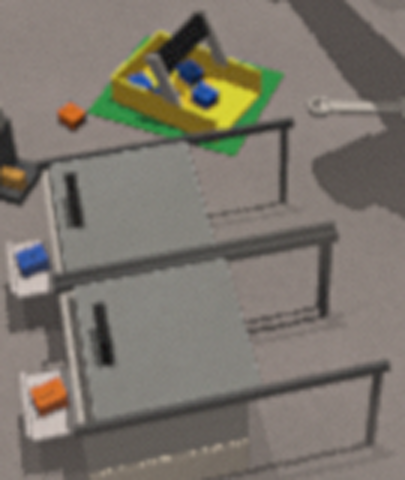

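The crops show the right cover's fin at crop (260,76), the tray's bar at (570,145), and the tray's open front from (490,205) to (577,245), facing the robot. The tray's yaw differs a little from the mat's.

```bash
cat >> h2.py <<'E'
def dark(c,x0,x1,y0,y1,th=75,k=8,sat=255):
    f=cv2.resize(c['frame'][y0:y1,x0:x1],None,fx=k,fy=k,interpolation=cv2.INTER_CUBIC)
    hs=cv2.cvtColor(f,cv2.COLOR_RGB2HSV)
    m=((f.max(2)<th)&(hs[...,1]<sat)).astype(np.uint8)
    K=max(cv2.findContours(m,cv2.RETR_EXTERNAL,cv2.CHAIN_APPROX_NONE)[0],key=cv2.contourArea)
    r=cv2.minAreaRect(K); b=(cv2.boxPoints(r)+.5)/k-.5+[x0,y0]
    M=cv2.moments(K); 
    return (np.array(r[0])+.5)/k-.5+[x0,y0], b
def tri(t,p,s,q):
    A=[];B=[]
    for c,u in((t,p),(s,q)):
        d=ray(c,*u,0)-c['xyz']; d/=np.linalg.norm(d); P=np.eye(3)-np.outer(d,d); A.append(P);B.append(P@c['xyz'])
    return np.linalg.lstsq(np.vstack(A),np.hstack(B),rcond=None)[0]
E
python3 - <<'E'
from h2 import *
t=cap('top'); s=cap('side')
for nm,a,b,z in(('finR',(171,193,142,158),(190,206,208,236),151),('finL',(118,140,161,177),(201,217,252,282),151),('bar',(266,304,160,186),(224,248,156,182),90)):
    p,pb=dark(t,*a); q,qb=dark(s,*b)
    e=np.array([ray(t,*x,z) for x in pb])
    print(nm,p.round(1),q.round(1),'top@z',ray(t,*p,z).round(1),'side@z',ray(s,*q,z).round(1),'tri',tri(t,p,s,q).round(1))
    print(e[:,:2].round(1).tolist())
    d=[e[1]-e[0],e[2]-e[1]]; d=max(d,key=np.linalg.norm); print('long yaw',np.degrees(np.arctan2(d[1],d[0])),[np.linalg.norm(e[1]-e[0]),np.linalg.norm(e[2]-e[1])])
# mat
mb=np.array([[252.3,200.1],[269.7,143.9],[316.2,158.3],[298.7,214.5]])
e=np.array([ray(t,*x,4) for x in mb]); print('mat',e.mean(0),e.round(1).tolist())
# tray: yellow+blue in the top view, mask
f=t['frame'];hs=cv2.cvtColor(f,cv2.COLOR_RGB2HSV)
m=cv2.inRange(hs,(22,110,70),(36,255,255)); m[:, :250]=0;m[:,325:]=0;m[:140]=0;m[220:]=0
pts=cv2.findNonZero(m); r=cv2.minAreaRect(pts); bx=cv2.boxPoints(r); print('tray box',bx.tolist(),r)
e4=np.array([ray(t,*x,8) for x in bx]); e40=np.array([ray(t,*x,44) for x in bx]); print(e4.round(1).tolist()); print(e40.round(1).tolist())
# front edge & corners by crop reading
for u in((490,205),(577,245),(548,73),(637,117)):
    print(u,ray(t,95+u[0]/3,125+u[1]/3,8).round(1),ray(t,95+u[0]/3,125+u[1]/3,44).round(1))
for nm,u,v,z in(('blueL1',280.8,161,20),('blue',296,168,20),('stray',264.8,138.3,10),('app',233,118,100)): print(nm,ray(t,u,v,z).round())
E
```

```text
finR [180.9 150.1] [198.8 221.4] top@z [648.9 161.  151. ] side@z [649.3 165.3 151. ] tri [650.2 161.6 146.8]
[[650.0, 184.0], [664.0, 143.4], [647.7, 137.9], [633.8, 178.4]]
long yaw -70.93927002972273 [np.float64(42.99636758014999), np.float64(17.21515463512265)]
finL [128.7 169.1] [208.5 266.3] top@z [588.8 320.  151. ] side@z [589.  324.5 151. ] tri [589.9 321.2 146.3]
[[589.7, 345.1], [604.4, 300.6], [587.9, 294.8], [573.2, 339.3]]
long yaw -71.6746650114786 [np.float64(46.88855957590064), np.float64(17.473718799571305)]
bar [284.3 173.2] [236.1 168.9] top@z [ 587.  -165.2   90. ] side@z [ 582.3 -165.    90. ] tri [ 584.6 -165.2   90.3]
[[595.0, -113.9], [623.0, -127.4], [579.1, -216.5], [551.3, -202.8]]
long yaw -116.24120152833902 [np.float64(31.081084175482477), np.float64(99.36744535309474)]
mat [ 583.80868897 -172.64554328    4.        ] [[510.9, -62.7, 4.0], [707.1, -124.1, 4.0], [655.9, -284.3, 4.0], [461.3, -219.5, 4.0]]
tray box [[257.0000305175781, 192.00001525878906], [278.4000549316406, 149.2000274658203], [307.2000427246094, 163.6000213623047], [285.8000183105469, 206.40000915527344]] ((282.10003662109375, 177.80001831054688), (32.199378967285156, 47.85185241699219), 26.56505012512207)
[[538.1, -78.8, 8.0], [687.2, -153.6, 8.0], [636.4, -252.1, 8.0], [488.6, -175.9, 8.0]]
[[532.6, -77.7, 44.0], [678.2, -150.8, 44.0], [628.6, -246.9, 44.0], [484.3, -172.5, 44.0]]
(490, 205) [533.5 -83.3   8. ] [528.2 -82.1  44. ]
(577, 245) [ 487.7 -181.1    8. ] [ 483.4 -177.6   44. ]
(548, 73) [ 686.8 -151.1    8. ] [ 677.8 -148.3   44. ]
(637, 117) [ 635.  -252.5    8. ] [ 627.2 -247.3   44. ]
blueL1 [ 643. -160.   20.]
blue [ 619. -212.   20.]
stray [ 725. -107.   10.]
app [769.   1. 100.]
```

Emit:
play_rows --rows '[[[-1,0.1,0.18,0,0,0,0.03],[-1,0.3,0.53,0,0,0,0.085],[-1,0.5,0.885,0,0,0,0.1414]]]'

```text
time: 0.6
eef_pos: [289.5, -474.3, 239.1]
tcp_rot: [3.141, -0.0, -2.542]
contact_force: [1.7, 0.2, 0.6]
grip_width: 87.1
grip_force: 0.0
```

Emit:
play_rows --rows '[[[-1,0.17,0.295,0,0,0,0.047],[-1,0.33,0.59,0,0,0,0.094],[-1,0.5,0.885,0,0,0,0.1414]]]'

```text
time: 0.9
eef_pos: [349.9, -367.4, 239.7]
tcp_rot: [-3.141, 0.0, -2.319]
contact_force: [0.4, -0.0, 0.5]
grip_width: 87.0
grip_force: 0.0
```

Emit:
play_rows --rows '[[[-1,0.17,0.295,0,0,0,0.047],[-1,0.33,0.59,0,0,0,0.094],[-1,0.5,0.885,0,0,0,0.1414]]]'

```text
time: 1.2
eef_pos: [409.8, -261.2, 239.8]
tcp_rot: [-3.141, 0.0, -2.096]
contact_force: [0.9, 0.0, -0.4]
grip_width: 87.2
grip_force: 0.0
```

Emit:
play_rows --rows '[[[-1,0.17,0.295,0,0,0,0.047],[-1,0.33,0.59,0,0,0,0.094],[-1,0.5,0.885,0,0,0,0.1414]]]'

```text
time: 1.5
eef_pos: [469.9, -154.9, 239.8]
tcp_rot: [-3.141, 0.0, -1.874]
contact_force: [0.1, 0.4, 0.3]
grip_width: 87.0
grip_force: 0.0
```

Emit:
play_rows --rows '[[[-1,0.17,0.295,0,0,0,0.047],[-1,0.33,0.59,0,0,0,0.094],[-1,0.5,0.885,0,0,0,0.1414]]]'

```text
time: 1.8
eef_pos: [529.9, -48.7, 239.8]
tcp_rot: [-3.141, 0.0, -1.652]
contact_force: [-0.2, -0.2, 0.7]
grip_width: 87.1
grip_force: 0.0
```

Emit:
play_rows --rows '[[[-1,0.17,0.295,0,0,0,0.047],[-1,0.33,0.59,0,0,0,0.094],[-1,0.5,0.885,0,0,0,0.1414]]]'

```text
time: 2.1
eef_pos: [589.9, 57.4, 239.6]
tcp_rot: [-3.142, 0.0, -1.43]
contact_force: [0.3, -0.6, 0.2]
grip_width: 86.8
grip_force: 0.0
```

Emit:
play_rows --rows '[[[-1,0.2,0.35,0,0,0,0.05],[-1,0.4,0.7,0,0,0,0.11],[-1,0.5,0.885,0,0,0,0.1414],[-1,0.5,0.885,0,0,0,0.1414],[-1,0.5,0.885,0,0,0,0.1414],[-1,0.5,0.885,0,0,0,0.1414]]]'

```text
time: 2.7
eef_pos: [648.9, 161.2, 239.7]
tcp_rot: [3.141, -0.0, -1.212]
contact_force: [0.2, -1.0, 0.3]
grip_width: 87.2
grip_force: 0.0
```

Emit:
play_rows --rows '[[[-1,0,0,-0.2,0,0,0],[-1,0,0,-0.4,0,0,0],[-1,0,0,-0.55,0,0,0],[-1,0,0,-0.65,0,0,0],[-1,0,0,-0.7,0,0,0],[-1,0,0,-0.7,0,0,0],[1,0,0,-0.7,0,0,0],[1,0,0,-0.7,0,0,0],[1,0,0,-0.7,0,0,0],[1,0,0,-0.7,0,0,0],[1,0,0,-0.7,0,0,0],[1,0,0,-0.7,0,0,0],[1,0,0,-0.7,0,0,0],[1,0,0,-0.7,0,0,0]]]' --force 25

```text
time: 4.1
eef_pos: [649.4, 162.1, 155.5]
tcp_rot: [3.141, -0.0, -1.211]
contact_force: [-0.7, 0.1, -0.2]
grip_width: 30.9
grip_force: 0.0
```

Emit:
play_rows --rows '[[[1,0,0,0,0,0,0],[1,0,0,0,0,0,0],[1,0,0,0,0,0,0],[1,0,0,0,0,0,0],[1,0,0,0,0,0,0],[1,0,0,0,0,0,0]]]'

```text
time: 4.7
eef_pos: [649.1, 161.9, 155.5]
tcp_rot: [3.141, 0.0, -1.211]
contact_force: [-2.0, -0.8, -0.0]
grip_width: 11.9
grip_force: 25.0
```

Emit:
play_rows --rows '[[[1,-0.06,-0.023,0,0,0,0],[1,-0.2,-0.075,0,0,0,0],[1,-0.38,-0.143,0,0,0,0],[1,-0.56,-0.21,0,0,0,0],[1,-0.7,-0.263,0,0,0,0],[1,-0.78,-0.293,0,0,0,0],[1,-0.78,-0.293,0,0,0,0]]]'

```text
time: 5.4
eef_pos: [553.4, 129.0, 155.4]
tcp_rot: [-3.141, 0.005, -1.211]
contact_force: [-4.5, 9.5, -0.2]
grip_width: 12.2
grip_force: 25.0
```

Emit:
play_rows --rows '[[[1,-0.07,-0.026,0,0,0,0],[1,-0.13,-0.049,0,0,0,0],[1,-0.19,-0.071,0,0,0,0],[1,-0.234,-0.088,0,0,0,0],[1,-0.234,-0.088,0,0,0,0],[1,-0.234,-0.088,0,0,0,0]]]'

```text
time: 6.0
eef_pos: [532.3, 121.8, 155.6]
tcp_rot: [-3.125, 0.005, -1.21]
contact_force: [8.7, 13.7, -11.2]
grip_width: 11.8
grip_force: 25.1
```

Emit:
play_rows --rows '[[[1,0,0.02,0,0,0,-0.018],[1,-0.02,0.025,0,0,0,-0.018],[1,-0.035,0.024,0,0,0,-0.018],[1,-0.04,0.022,0,0,0,-0.018],[1,-0.04,0.022,0,0,0,-0.018]]]'

```text
time: 6.5
eef_pos: [532.1, 122.2, 155.6]
tcp_rot: [-3.119, 0.0, -1.237]
contact_force: [26.7, 1.9, -22.1]
grip_width: 12.1
grip_force: 25.3
```

```bash
python3 - <<'E'
from h2 import *
t=cap('top'); s=cap('side'); print(arm.sense()['eef_pos'],arm.sense()['contact_force'])
k=lambda c,a:cv2.resize(cv2.cvtColor(c['frame'],cv2.COLOR_RGB2BGR)[a[2]:a[3],a[0]:a[1]],(400,400),interpolation=cv2.INTER_CUBIC)
cv2.imwrite('pics/o1.png',np.hstack([k(t,(100,250,125,275)),k(s,(170,320,170,320))]))
E
```

```text
[532.08011218 122.13427871 155.61227529] [ 2.70817635e+01  2.32958209e-02 -2.13353015e+01]
```

View pics/o1.png

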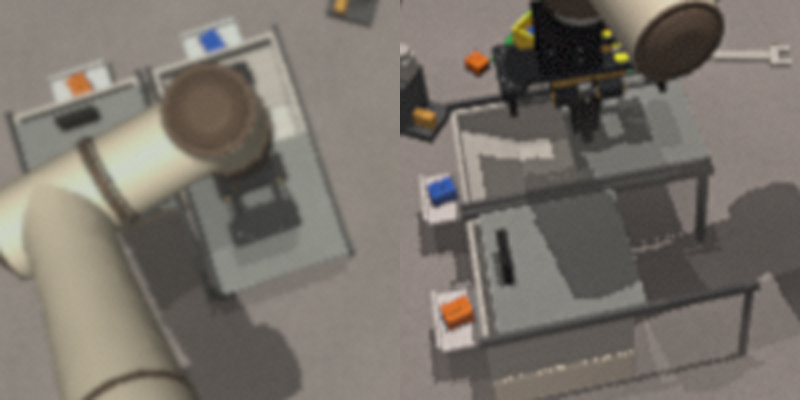

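Emit:
play_rows --rows '[[[-1,0.06,0.02,0,0,0,0],[-1,0.06,0.02,0,0,0,0],[-1,0.06,0.02,0,0,0,0],[-1,0.06,0.02,0,0,0,0],[-1,0.06,0.02,0,0,0,0],[-1,0.06,0.02,0,0,0,0],[-1,0.06,0.02,0.15,0,0,0],[-1,0.06,0.02,0.4,0,0,0],[-1,0.06,0.02,0.7,0,0,0],[-1,0.06,0.02,0.75,0,0,0]]]'

```text
time: 7.6
eef_pos: [532.2, 122.0, 250.5]
tcp_rot: [-3.132, 0.0, -1.238]
contact_force: [0.0, -0.4, 1.2]
grip_width: 82.4
grip_force: 0.0
```

Emit:
play_rows --rows '[[[-1,0.08,-0.28,0,0,0,-0.05],[-1,0.17,-0.55,0,0,0,-0.11],[-1,0.25,-0.83,0,0,0,-0.168]]]'

```text
time: 7.9
eef_pos: [560.0, 21.0, 245.3]
tcp_rot: [3.141, 0.0, -1.506]
contact_force: [1.2, 0.6, 0.2]
grip_width: 87.1
grip_force: 0.0
```

Emit:
play_rows --rows '[[[-1,0.08,-0.28,0,0,0,-0.05],[-1,0.17,-0.55,0,0,0,-0.11],[-1,0.25,-0.83,0,0,0,-0.168]]]'

```text
time: 8.2
eef_pos: [590.1, -79.1, 245.1]
tcp_rot: [3.141, 0.0, -1.771]
contact_force: [1.6, -0.2, 0.6]
grip_width: 86.9
grip_force: 0.0
```

Emit:
play_rows --rows '[[[-1,0.08,-0.28,0,0,0,-0.05],[-1,0.17,-0.55,0,0,0,-0.11],[-1,0.25,-0.83,0,0,0,-0.168],[-1,0.25,-0.83,0,0,0,-0.168]]]'

```text
time: 8.6
eef_pos: [620.2, -180.8, 244.1]
tcp_rot: [3.14, -0.001, -2.036]
contact_force: [0.0, 0.9, -0.3]
grip_width: 87.0
grip_force: 0.0
```

```bash
python3 - <<'E'
from h2 import *
t=cap('top','top2.png'); s=cap('side','side2.png'); print(arm.sense())
k=lambda c,a:cv2.resize(cv2.cvtColor(c['frame'],cv2.COLOR_RGB2BGR)[a[2]:a[3],a[0]:a[1]],(400,400),interpolation=cv2.INTER_CUBIC)
cv2.imwrite('pics/o2.png',np.hstack([k(t,(100,250,125,275)),k(s,(170,320,170,320))]))
E
```

```text
{'time': 8.7, 'joint_pos': array([-2.94065250e-02,  4.16165663e-01,  6.96965599e-02, -5.10162609e-04,
       -1.22603189e+00, -4.31499082e-01]), 'qd': array([ 0.03084282, -0.01961428, -0.01056057, -0.00133042, -0.000985  ,
        0.00053739]), 'joint_efforts': array([-8.26893076e-01, -4.04083157e+01,  1.91710693e+01,  4.34836194e+00,
        1.23279251e-02, -7.63296615e-03]), 'eef_pos': array([ 619.61451522, -177.95601772,  244.51078032]), 'tcp_rot': array([ 3.13984351e+00, -2.77101902e-04, -2.03187452e+00]), 'contact_force': array([-0.32958515,  0.17728056, -0.62492399]), 'ft_torque': array([0.11115376, 0.09759593, 0.00305869]), 'grip_force': 0.0, 'grip_width': 87.08838678684361}
```

View pics/o2.png

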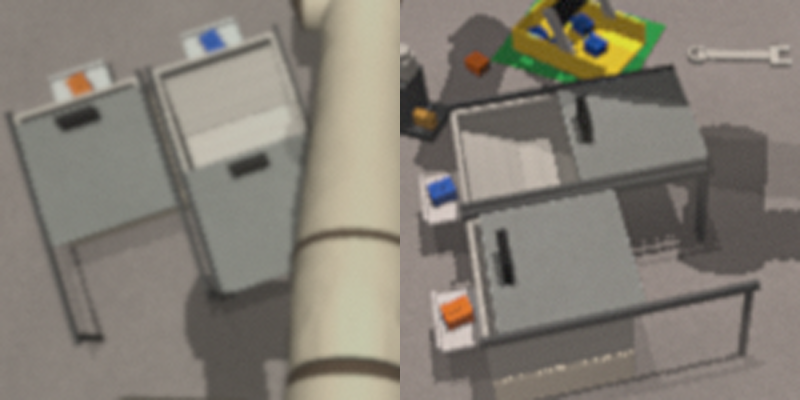

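The cover sits at the rail ends and the hopper is open. I'll measure how far the fin travelled.

```bash
python3 - <<'E'
from h2 import *
t=cap('top'); s=cap('side')
p,b=dark(t,184,204,180,192); q,_=dark(s,232,246,203,225,60)
pl,_=dark(t,118,140,161,177)
f=ray(t,*p,151); print(p,q,f,tri(t,p,s,q),ray(t,*pl,151))
d=np.array([648.9,161])-f[:2]; print(np.linalg.norm(d),np.degrees(np.arctan2(d[1],d[0])))
e=np.array([ray(t,*x,151) for x in b]);print(e.round(1))
E
```

```text
[192.92969894 186.70999622] [238.08870125 213.81761932] [533.39942279 122.04092829 151.        ] [534.12817296 122.21799052 149.54274833] [588.86260844 320.06083276 151.        ]
121.89418609864167 18.63957457456535
[[533.8 144.6 151. ]
 [547.  104.  151. ]
 [533.   99.5 151. ]
 [519.9 140.  151. ]]
```

Emit:
play_rows --rows '[[[-1,-0.01,0,-0.1,0.03,0.06,0],[-1,-0.02,-0.01,-0.25,0.06,0.125,0],[-1,-0.03,-0.01,-0.45,0.095,0.19,0],[-1,-0.04,-0.015,-0.6,0.123,0.249,0],[-1,-0.042,-0.015,-0.695,0.123,0.249,0],[-1,-0.042,-0.015,-0.695,0.123,0.249,0],[-1,-0.042,-0.015,-0.695,0.123,0.249,0]]]'

```text
time: 9.5
eef_pos: [615.2, -178.6, 163.7]
tcp_rot: [2.708, -0.001, -2.029]
contact_force: [-1.0, 0.2, 0.8]
grip_width: 87.3
grip_force: 0.0
```

```bash
python3 - <<'E'
from h2 import *
t=cap('top'); s=cap('side'); st=arm.sense(); p=st['eef_pos']; M=R.from_euler('xyz',st['tcp_rot']).as_matrix(); print(p,M.round(3).tolist(),st['contact_force'])
q,_=dark(s,224,248,156,182); print('bar side@90',q,ray(s,*q,90))
print('sample',ray(t,179,139.5,80), 'line end', p+M[:,2]*80)
k=lambda c,a:cv2.resize(cv2.cvtColor(c['frame'],cv2.COLOR_RGB2BGR)[a[2]:a[3],a[0]:a[1]],(400,400),interpolation=cv2.INTER_CUBIC)
cv2.imwrite('pics/o3.png',np.hstack([k(t,(235,335,120,220)),k(s,(180,280,120,220))]))
E
```

```text
[ 615.48021258 -178.77432106  164.92443063] [[-0.443, -0.815, -0.375], [-0.897, 0.402, 0.185], [-0.0, 0.418, -0.908]] [-0.42699113  1.34335001  1.05048274]
bar side@90 [236.04003716 168.90533638] [ 582.42415774 -165.28510014   90.        ]
sample [702.04206355 178.141782    80.        ] line end [ 585.49977565 -163.93917774   92.25330896]
```

View pics/o3.png

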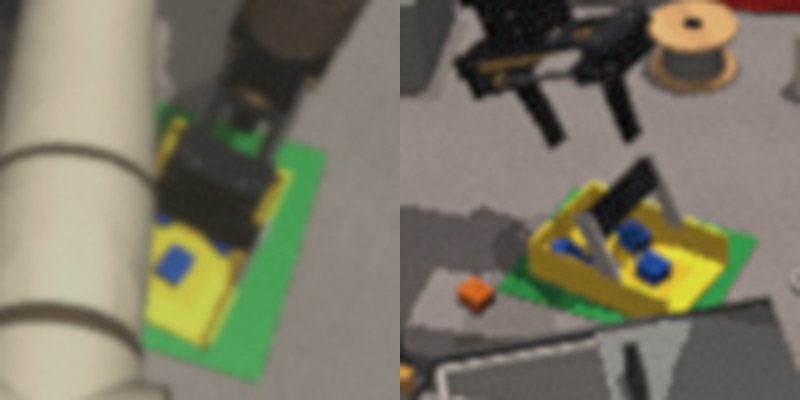

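The gripper is lined up with the leaning bar, which lies between the fingers in the side view. Advancing along the tool axis.

Emit:
play_rows --rows '[[[-1,-0.05,0.02,-0.12,0,0,0],[-1,-0.12,0.055,-0.3,0,0,0],[-1,-0.19,0.085,-0.46,0,0,0],[-1,-0.235,0.105,-0.57,0,0,0],[-1,-0.258,0.115,-0.633,0,0,0],[-1,-0.258,0.115,-0.633,0,0,0],[-1,-0.258,0.115,-0.633,0,0,0]]]'

```text
time: 10.3
eef_pos: [584.9, -165.6, 87.7]
tcp_rot: [2.708, -0.0, -2.03]
contact_force: [0.5, -0.6, -0.2]
grip_width: 87.0
grip_force: 0.0
```

Emit:
play_rows --rows '[[[1,0,0,0,0,0,0],[1,0,0,0,0,0,0],[1,0,0,0,0,0,0],[1,0,0,0,0,0,0],[1,0,0,0,0,0,0],[1,0,0,0,0,0,0],[1,0,0,0,0,0,0],[1,0,0,0,0,0,0],[1,0,0,0,0,0,0],[1,0,0,0,0,0,0],[1,0,0,0,0,0,0],[1,0,0,0,0,0,0],[1,0,0,0,0,0,0],[1,0,0,0,0,0,0],[1,0,0,0,0,0,0],[1,0,0,0,0,0,0]]]' --force 45

```text
time: 11.9
eef_pos: [583.8, -165.3, 86.3]
tcp_rot: [2.704, -0.001, -2.031]
contact_force: [-2.7, 0.7, 2.3]
grip_width: 11.4
grip_force: 45.0
```

Emit:
play_rows --rows '[[[1,0,0,0.03,0,0,0],[1,0,0,0.1,0,0,0],[1,0,0,0.2,0,0,0],[1,0,0,0.35,0,0,0],[1,0,0,0.55,0,0,0],[1,0,0,0.75,0,0,0],[1,0,0,0.92,0,0,0]]]'

```text
time: 12.6
eef_pos: [584.6, -165.7, 198.8]
tcp_rot: [2.708, -0.0, -2.031]
contact_force: [-0.8, 0.2, -3.3]
grip_width: 11.2
grip_force: 45.0
```

Emit:
play_rows --rows '[[[1,0,0,0.2,0,0,0],[1,0,0,0.4,0,0,0],[1,0,0,0.6,0,0,0],[1,0,0,0.75,0,0,0],[1,0,0,0.85,0,0,0],[1,0,0,0.85,0,0,0]]]'

```text
time: 13.2
eef_pos: [584.7, -165.7, 300.9]
tcp_rot: [2.71, 0.001, -2.031]
contact_force: [1.3, 0.1, -2.9]
grip_width: 11.6
grip_force: 45.0
```

Emit:
play_rows --rows '[[[1,0.02,0.06,0,0,0,0.01],[1,0.06,0.17,-0.02,0,0,0.03],[1,0.12,0.34,-0.05,0,0,0.06],[1,0.19,0.53,-0.08,0,0,0.09],[1,0.258,0.723,-0.11,0,0,0.125]]]'

```text
time: 13.7
eef_pos: [615.3, -76.6, 283.6]
tcp_rot: [2.703, -0.001, -1.831]
contact_force: [0.4, -0.8, -4.1]
grip_width: 11.6
grip_force: 45.0
```

Emit:
play_rows --rows '[[[1,0.065,0.18,-0.027,0,0,0.031],[1,0.13,0.36,-0.055,0,0,0.062],[1,0.195,0.54,-0.082,0,0,0.094],[1,0.258,0.723,-0.11,0,0,0.125]]]'

```text
time: 14.1
eef_pos: [646.1, 10.6, 270.2]
tcp_rot: [2.703, -0.001, -1.634]
contact_force: [-0.0, -0.8, -3.2]
grip_width: 11.4
grip_force: 45.0
```

Emit:
play_rows --rows '[[[1,0.065,0.18,-0.027,0,0,0.031],[1,0.13,0.36,-0.055,0,0,0.062],[1,0.195,0.54,-0.082,0,0,0.094],[1,0.258,0.723,-0.11,0,0,0.125]]]'

```text
time: 14.5
eef_pos: [676.8, 97.4, 256.8]
tcp_rot: [2.702, -0.0, -1.437]
contact_force: [0.1, 0.0, -3.8]
grip_width: 11.5
grip_force: 45.0
```

Emit:
play_rows --rows '[[[1,0.065,0.18,-0.027,0,0,0.031],[1,0.13,0.36,-0.055,0,0,0.062],[1,0.19,0.53,-0.082,0,0,0.094],[1,0.23,0.65,-0.1,0,0,0.115],[1,0.258,0.723,-0.11,0,0,0.125],[1,0.258,0.723,-0.11,0,0,0.125],[1,0.258,0.723,-0.11,0,0,0.125]]]'

```text
time: 15.2
eef_pos: [707.7, 181.6, 245.1]
tcp_rot: [2.704, -0.001, -1.245]
contact_force: [-1.6, 0.2, -4.4]
grip_width: 11.4
grip_force: 45.0
```

```bash
python3 - <<'E'
from h2 import *
t=cap('top'); s=cap('side'); st=arm.sense(); p=st['eef_pos']; M=R.from_euler('xyz',st['tcp_rot']).as_matrix(); print(p,M.round(3).tolist(),st['contact_force'],st['grip_width'],st['joint_pos'])
k=lambda c,a:cv2.resize(cv2.cvtColor(c['frame'],cv2.COLOR_RGB2BGR)[a[2]:a[3],a[0]:a[1]],(400,400),interpolation=cv2.INTER_CUBIC)
cv2.imwrite('pics/o4.png',np.hstack([k(t,(100,250,80,230)),k(s,(120,270,120,270))]))
f=np.radians(18.7); fx=np.array([np.cos(f),np.sin(f),0]); z=np.array([0,0,1])
m=np.array([604,146.5,0]); 
# now: rel feeder
print('handle feeder x,y',(p-m)@fx,(p-m)@np.cross(z,fx))
for th,lx,lz in((15,25,158),(30,25,152),(45,25,148),(65,25,146),(75,25,146)):
    a=np.radians(-th); h=np.array([85*np.cos(a)+82*np.sin(a),-85*np.sin(a)+82*np.cos(a)])
    q=m+fx*(lx+h[0])+z*(lz+h[1]); d=(q-p)/120; w=np.cross(z,fx)*(-th/90)
    print(th,q.round(1),d.round(3),w.round(3))
E
```

```text
[707.95287478 180.62607771 246.21557722] [[0.318, -0.859, -0.4], [-0.948, -0.288, -0.135], [0.001, 0.422, -0.906]] [ 0.2423785  -0.32758585 -3.10510631] 11.720910425814052 [ 0.44895785  0.83025135  0.77270439 -0.05574895 -1.94593978 -0.13404299]
handle feeder x,y 109.40649522509301 -1.0040705206627365
15 [685.3 174.  259.2] [-0.188 -0.055  0.108] [ 0.053 -0.158 -0.   ]
30 [658.6 165.  265.5] [-0.412 -0.13   0.161] [ 0.107 -0.316 -0.   ]
45 [629.7 155.2 266.1] [-0.652 -0.212  0.166] [ 0.16  -0.474 -0.   ]
65 [591.3 142.2 257.7] [-0.972 -0.32   0.096] [ 0.232 -0.684 -0.   ]
75 [573.5 136.2 249.3] [-1.12  -0.37   0.026] [ 0.267 -0.789 -0.   ]
```

View pics/o4.png

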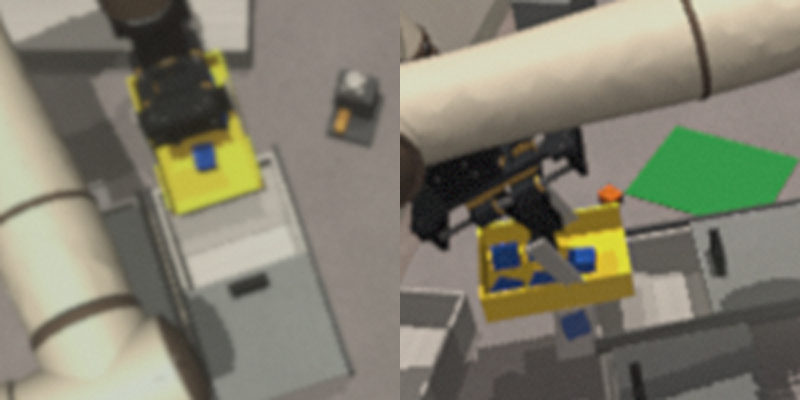

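The tray is level over the right hopper with the lip over the mouth and all parts still aboard. Checking the lateral alignment.

```bash
python3 - <<'E'
from h2 import *
t=cap('top')
f=np.radians(18.7); fx=np.array([np.cos(f),np.sin(f),0]); fy=np.array([-np.sin(f),np.cos(f),0]); m=np.array([604,146.5,0])
hs=cv2.cvtColor(t['frame'],cv2.COLOR_RGB2HSV); mk=cv2.inRange(hs,(22,100,70),(36,255,255)); mk[:,:140]=0; mk[:,215:]=0; mk[:90]=0;mk[175:]=0
P=cv2.findNonZero(mk)[:,0]; W=np.array([ray(t,u,v,165) for u,v in P])-m
X=W@fx;Y=W@fy
for a,b in((20,30),(30,45),(45,60),(60,80)):
    k=(X>a)&(X<b); print(a,b,k.sum(),Y[k].min().round(1),Y[k].max().round(1))
print('lip x',np.sort(X)[:10].round(1)); k=X<X.min()+12; print([ (round(Y[j],1),round(X[j],1)) for j in np.where(k)[0]][::4])
# hopper right/left inner walls at rim level along profile across y at fx=0 , v channel
for x in (0,-20):
  print([int(t['frame'][int(round(v)),int(round(u))].max()) for u,v in [proj(t,m+fx*x+fy*y+np.array([0,0,125])) for y in range(-95,100,5)]])
E
```

```text
20 30 34 -52.1 44.4
30 45 172 -54.0 57.0
45 60 182 -57.0 59.1
60 80 202 -56.0 58.3
lip x [26.2 26.4 26.5 27.1 27.2 27.2 27.3 27.3 27.4 27.4]
[(np.float64(-48.2), np.float64(37.6)), (np.float64(-41.4), np.float64(36.5)), (np.float64(-53.1), np.float64(32.6)), (np.float64(-37.5), np.float64(34.5)), (np.float64(-49.2), np.float64(30.6)), (np.float64(-25.0), np.float64(35.4)), (np.float64(-36.6), np.float64(31.5)), (np.float64(-48.2), np.float64(27.6)), (np.float64(-18.2), np.float64(34.4)), (np.float64(-29.8), np.float64(30.5)), (np.float64(0.2), np.float64(37.3)), (np.float64(-11.4), np.float64(33.4)), (np.float64(-23.0), np.float64(29.4)), (np.float64(9.8), np.float64(37.3)), (np.float64(-1.8), np.float64(33.3)), (np.float64(-13.4), np.float64(29.4)), (np.float64(19.5), np.float64(37.2)), (np.float64(7.9), np.float64(33.3)), (np.float64(-3.7), np.float64(29.3)), (np.float64(32.0), np.float64(38.1)), (np.float64(20.4), np.float64(34.2)), (np.float64(8.8), np.float64(30.3)), (np.float64(41.6), np.float64(38.1)), (np.float64(30.1), np.float64(34.1)), (np.float64(18.5), np.float64(30.2)), (np.float64(51.2), np.float64(38.0)), (np.float64(39.7), np.float64(34.1)), (np.float64(28.1), np.float64(30.2)), (np.float64(55.1), np.float64(36.0)), (np.float64(43.5), np.float64(32.1)), (np.float64(31.9), np.float64(28.2)), (np.float64(50.2), np.float64(31.0)), (np.float64(38.7), np.float64(27.1))]
[142, 141, 130, 117, 166, 173, 169, 175, 179, 182, 177, 177, 171, 177, 178, 178, 175, 178, 178, 178, 178, 179, 177, 179, 178, 178, 178, 179, 177, 178, 176, 160, 133, 150, 153, 92, 96, 70, 82]
[140, 142, 131, 118, 163, 180, 176, 193, 200, 202, 201, 200, 200, 200, 200, 201, 202, 200, 200, 201, 199, 203, 201, 201, 198, 200, 198, 198, 197, 200, 197, 174, 135, 149, 119, 91, 97, 75, 80]
```

Emit:
play_rows --rows '[[[1,-0.06,-0.018,0.04,0.018,-0.053,0],[1,-0.12,-0.035,0.075,0.035,-0.105,0],[1,-0.188,-0.055,0.108,0.053,-0.158,0],[1,-0.26,-0.08,0.128,0.071,-0.21,0],[1,-0.335,-0.105,0.147,0.089,-0.263,0],[1,-0.412,-0.13,0.161,0.107,-0.316,0],[1,-0.49,-0.157,0.165,0.124,-0.37,0],[1,-0.57,-0.184,0.167,0.142,-0.42,0],[1,-0.652,-0.212,0.166,0.16,-0.474,0],[1,-0.735,-0.24,0.155,0.178,-0.527,0],[1,-0.815,-0.267,0.138,0.196,-0.58,0],[1,-0.895,-0.294,0.118,0.214,-0.632,0],[1,-0.972,-0.32,0.096,0.232,-0.684,0],[1,-0.972,-0.32,0.096,0.232,-0.684,0],[1,-0.972,-0.32,0.096,0.232,-0.684,0],[1,-0.972,-0.32,0.096,0.232,-0.684,0],[1,-0.972,-0.32,0.096,0.232,-0.684,0],[1,-0.972,-0.32,0.096,0.232,-0.684,0]]]'

```text
time: 17.15
eef_pos: [595.1, 140.1, 270.8]
tcp_rot: [-2.466, 0.01, -1.238]
contact_force: [0.1, -1.3, -2.7]
grip_width: 12.0
grip_force: 45.0
```

```bash
python3 - <<'E'
from h2 import *
t=cap('top'); s=cap('side'); st=arm.sense(); p=st['eef_pos']; M=R.from_euler('xyz',st['tcp_rot']).as_matrix(); print(p,M.round(3).tolist(),st['contact_force'],st['grip_width'],st['joint_pos'])
k=lambda c,a:cv2.resize(cv2.cvtColor(c['frame'],cv2.COLOR_RGB2BGR)[a[2]:a[3],a[0]:a[1]],(400,400),interpolation=cv2.INTER_CUBIC)
cv2.imwrite('pics/o5.png',np.hstack([k(t,(130,250,100,220)),k(s,(150,270,150,270))]))
E
```

```text
[594.78302292 140.0132324  270.37111506] [[0.327, -0.74, 0.588], [-0.945, -0.249, 0.211], [-0.01, -0.625, -0.78]] [-0.31696052 -0.32282922 -3.39461243] 11.550711345550539 [ 0.49205138  0.0789717  -0.68945885  0.60875369 -0.16078407 -0.73334199]
```

View pics/o5.png

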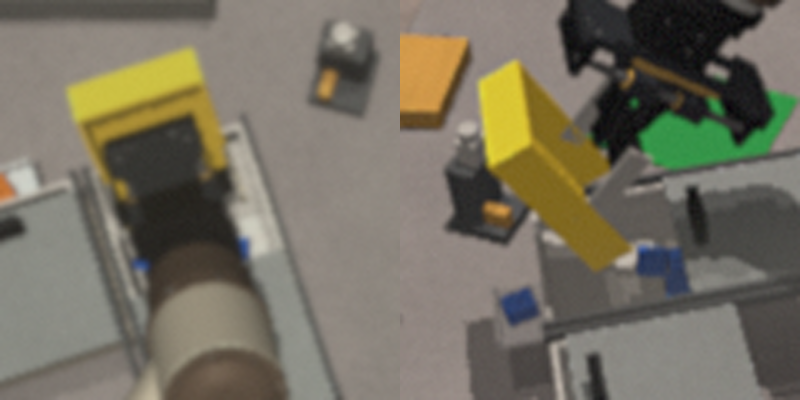

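Emit:
play_rows --rows '[[[1,0.05,0.015,0.04,-0.02,0.06,0],[1,0.13,0.045,0.06,-0.045,0.132,0],[1,0.21,0.075,0.07,-0.065,0.19,0],[1,0.3,0.106,0.06,-0.084,0.25,0],[1,0.45,0.16,0.04,-0.12,0.35,0],[1,0.6,0.215,0.01,-0.155,0.455,0],[1,0.75,0.27,-0.05,-0.19,0.565,0],[1,0.87,0.315,-0.1,-0.21,0.62,0],[1,0.94,0.34,-0.15,-0.227,0.67,0],[1,0.94,0.34,-0.15,-0.227,0.67,0],[1,0.94,0.34,-0.15,-0.227,0.67,0]]]'

```text
time: 18.35
eef_pos: [708.1, 181.1, 248.4]
tcp_rot: [2.703, 0.01, -1.25]
contact_force: [-0.5, -0.6, -2.0]
grip_width: 11.5
grip_force: 45.0
```

```bash
python3 - <<'E'
from h2 import *
t=cap('top','top6.png'); s=cap('side'); st=arm.sense(); p=st['eef_pos']; M=R.from_euler('xyz',st['tcp_rot']).as_matrix(); print(p,st['tcp_rot'],M.round(3).tolist(),st['contact_force'],st['grip_width'],st['joint_pos'])
k=lambda c,a:cv2.resize(cv2.cvtColor(c['frame'],cv2.COLOR_RGB2BGR)[a[2]:a[3],a[0]:a[1]],(400,400),interpolation=cv2.INTER_CUBIC)
cv2.imwrite('pics/o6.png',np.hstack([k(t,(130,230,90,190)),k(s,(140,260,160,280))]))
E
```

```text
[707.38516705 180.37457912 254.72099161] [ 2.71068727  0.00931832 -1.24991119] [[0.315, -0.861, -0.399], [-0.949, -0.29, -0.124], [-0.009, 0.418, -0.909]] [-1.08633062 -0.01209639 -1.63384139] 11.782162433085112 [ 0.44544213  0.82421786  0.78597008 -0.06518149 -1.9588224  -0.13412574]
```

View pics/o6.png

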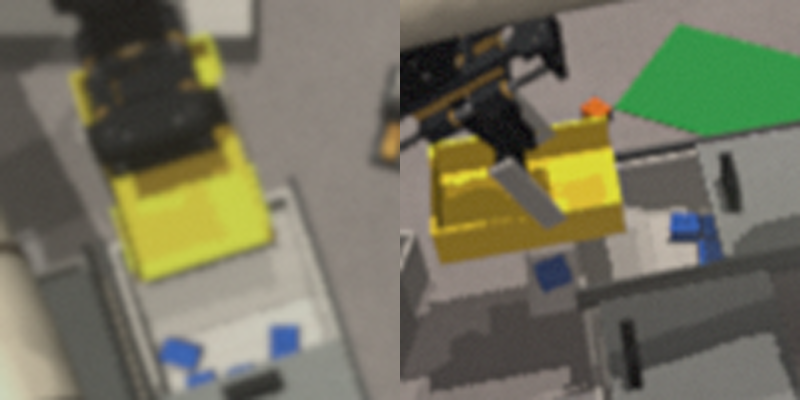

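That picture shows the tray empty and level; four housings are visible in the hopper and the fifth is probably under the fin and cover edge. Carrying the tray back to the mat.

Emit:
play_rows --rows '[[[1,0,0,0.1,0,0,0],[1,-0.02,-0.05,0.25,0,0,-0.01],[1,-0.06,-0.2,0.38,0,0,-0.03],[1,-0.13,-0.38,0.42,0,0,-0.055],[1,-0.19,-0.56,0.42,0,0,-0.08],[1,-0.249,-0.741,0.42,0,0,-0.1]]]'

```text
time: 19.05
eef_pos: [676.2, 89.3, 307.1]
tcp_rot: [2.712, 0.01, -1.41]
contact_force: [0.2, -0.0, -2.8]
grip_width: 11.8
grip_force: 45.0
```

Emit:
play_rows --rows '[[[1,-0.08,-0.25,0,0,0,-0.033],[1,-0.165,-0.5,0,0,0,-0.067],[1,-0.249,-0.741,0,0,0,-0.1]]]'

```text
time: 19.35
eef_pos: [645.9, 0.0, 306.6]
tcp_rot: [2.711, 0.01, -1.568]
contact_force: [0.4, -1.4, -1.7]
grip_width: 11.8
grip_force: 45.0
```

Emit:
play_rows --rows '[[[1,-0.08,-0.25,0,0,0,-0.033],[1,-0.165,-0.5,0,0,0,-0.067],[1,-0.249,-0.741,0,0,0,-0.1]]]'

```text
time: 19.65
eef_pos: [615.8, -88.8, 306.5]
tcp_rot: [2.711, 0.01, -1.725]
contact_force: [0.4, -0.2, -2.8]
grip_width: 11.5
grip_force: 45.0
```

Emit:
play_rows --rows '[[[1,-0.07,-0.22,-0.1,0,0,-0.033],[1,-0.14,-0.43,-0.3,0,0,-0.06],[1,-0.2,-0.6,-0.5,0,0,-0.08],[1,-0.249,-0.741,-0.7,0,0,-0.1],[1,-0.249,-0.741,-0.8,0,0,-0.1],[1,-0.249,-0.741,-0.8,0,0,-0.1],[1,-0.249,-0.741,-0.8,0,0,-0.1],[1,-0.249,-0.741,-0.8,0,0,-0.1]]]'

```text
time: 20.45
eef_pos: [588.5, -174.8, 209.1]
tcp_rot: [2.71, 0.01, -1.877]
contact_force: [0.4, 0.9, -3.0]
grip_width: 11.4
grip_force: 45.0
```

```bash
python3 - <<'E'
from h2 import *
t=cap('top','top7.png'); s=cap('side','side7.png'); st=arm.sense(); p=st['eef_pos']; print(p,st['tcp_rot'],st['contact_force'],st['grip_width'])
a=R.from_euler('xyz',st['tcp_rot']); b=R.from_euler('xyz',[2.707,0,-1.876])
print('d',(np.array([588.4,-174.5,110])-p)/120,'w',np.degrees((b*a.inv()).as_rotvec())/90)
hs=cv2.cvtColor(s['frame'],cv2.COLOR_RGB2HSV); mk=cv2.inRange(hs,(22,100,70),(36,255,255)); x=cv2.boundingRect(mk[130:230,190:290]); print(x)
E
```

```text
[ 588.35424382 -174.68960224  208.36180078] [ 2.70872765  0.01021808 -1.87722867] [ 0.19414156 -0.8616314  -3.08728746] 11.879775932776429
d [ 3.81301520e-04  1.58001865e-03 -8.19681673e-01] w [-0.00587207  0.00300731  0.00078781]
(19, 10, 51, 35)
```

Emit:
play_rows --rows '[[[1,0,0,-0.15,-0.003,0.001,0],[1,0,0,-0.4,-0.006,0.003,0],[1,0,0,-0.62,-0.006,0.003,0],[1,0,0,-0.8,-0.006,0.003,0],[1,0,0,-0.9,-0.006,0.003,0],[1,0,0,-0.95,-0.006,0.003,0],[1,0,0,-0.97,-0.006,0.003,0],[1,0,0,-0.97,-0.006,0.003,0],[1,0,0,-0.97,-0.006,0.003,0]]]'

```text
time: 21.45
eef_pos: [588.3, -175.4, 91.6]
tcp_rot: [2.706, -0.0, -1.878]
contact_force: [0.2, 0.1, -2.6]
grip_width: 11.8
grip_force: 45.0
```

Emit:
play_rows --rows '[[[1,0,0,-0.008,0,0,0],[1,0,0,-0.016,0,0,0],[1,0,0,-0.024,0,0,0],[1,0,0,-0.024,0,0,0],[1,0,0,-0.024,0,0,0]]]'

```text
time: 21.95
eef_pos: [587.6, -175.3, 87.5]
tcp_rot: [2.704, -0.001, -1.878]
contact_force: [0.4, -0.1, -3.3]
grip_width: 11.7
grip_force: 45.0
```

Emit:
play_rows --rows '[[[1,0,0,-0.006,0,0,0],[1,0,0,-0.012,0,0,0],[1,0,0,-0.012,0,0,0],[1,0,0,-0.012,0,0,0]]]'

```text
time: 22.35
eef_pos: [587.7, -175.3, 86.4]
tcp_rot: [2.704, -0.001, -1.878]
contact_force: [-0.3, -0.0, -0.5]
grip_width: 11.5
grip_force: 45.0
```

```bash
python3 - <<'E'
from h2 import *
t=cap('top','top8.png'); s=cap('side'); st=arm.sense(); print(st['eef_pos'],st['contact_force'],st['ft_torque'])
q,_=dark(s,224,248,156,182)
hs=cv2.cvtColor(t['frame'],cv2.COLOR_RGB2HSV); mk=cv2.inRange(hs,(22,110,70),(36,255,255)); mk[:, :245]=0;mk[:,325:]=0;mk[:135]=0;mk[225:]=0
r=cv2.minAreaRect(cv2.findNonZero(mk)); bx=cv2.boxPoints(r); print(np.array([ray(t,*x,8) for x in bx]).round(1).tolist(),[ray(t,*r[0],z).round(1) for z in (8,44)])
E
```

```text
[ 587.66153297 -175.33552069   86.34999466] [-0.9829823  -0.33138678 -0.47583122] [-0.29079437 -0.7890993   0.02971658]
[[527.7, -95.9, 8.0], [690.7, -147.0, 8.0], [656.3, -255.4, 8.0], [494.2, -202.5, 8.0]] [array([ 591.5, -175. ,    8. ]), array([ 584.8, -171.7,   44. ])]
```

Emit:
play_rows --rows '[[[-1,0,0,0.005,0,0,0],[-1,0,0,0.005,0,0,0],[-1,0,0,0.005,0,0,0],[-1,0,0,0.005,0,0,0],[-1,0,0,0.005,0,0,0],[-1,0,0,0.005,0,0,0],[-1,0,0,0.005,0,0,0],[-1,0,0,0.005,0,0,0],[-1,0,0,0.005,0,0,0],[-1,0,0,0.005,0,0,0]]]'

```text
time: 23.45
eef_pos: [587.6, -175.3, 86.7]
tcp_rot: [2.704, -0.001, -1.879]
contact_force: [0.4, 0.8, 0.4]
grip_width: 82.5
grip_force: 0.0
```

Emit:
play_rows --rows '[[[-1,0.02,-0.006,0.045,0,0,0],[-1,0.06,-0.019,0.135,0,0,0],[-1,0.12,-0.038,0.27,0,0,0],[-1,0.2,-0.063,0.45,0,0,0],[-1,0.285,-0.09,0.642,0,0,0],[-1,0.36,-0.113,0.81,0,0,0],[-1,0.36,-0.113,0.81,0,0,0],[-1,0.36,-0.113,0.81,0,0,0]]]'

```text
time: 24.25
eef_pos: [631.1, -188.7, 184.4]
tcp_rot: [2.705, 0.0, -1.879]
contact_force: [-0.4, 0.1, -0.1]
grip_width: 86.8
grip_force: 0.0
```

```bash
python3 - <<'E'
from h2 import *
t=cap('top'); s=cap('side'); st=arm.sense(); p=st['eef_pos']; print(p,st['tcp_rot'],st['contact_force'],st['grip_width'])
q,qb=dark(s,220,252,150,185); print('bar side',q,ray(s,*q,90), 'origin est',ray(s,*q,90)[:2]-5*np.array([np.cos(.305),-np.sin(.305)]))
g=cv2.cvtColor(t['frame'],cv2.COLOR_RGB2HSV); mk=cv2.inRange(g,(100,120,60),(125,255,255))
for k in cv2.findContours(mk,cv2.RETR_EXTERNAL,cv2.CHAIN_APPROX_NONE)[0]:
    if cv2.contourArea(k)>3:print('blue',cv2.boundingRect(k))
a=R.from_euler('xyz',st['tcp_rot']); b=R.from_euler('xyz',[np.pi,0,np.radians(18.7-90)])
v=R.from_euler('z',-1.877-np.radians(-71.3)).inv()
m=R.from_euler('xyz',[np.pi,0,st['tcp_rot'][2]])
print('tilt',np.degrees((m*a.inv()).as_rotvec())/90,'yaw',np.degrees((b*m.inv()).as_rotvec())/90,'d',(np.array([532.8,122.1,250])-p)/120)
E
```

```text
[ 630.16872226 -188.55655124  183.04696583] [ 2.70202774e+00 -5.43889285e-04 -1.87869122e+00] [-0.00833302 -0.24273025 -0.68636775] 86.96141421686511
bar side [235.09582424 166.60353279] [ 587.84996598 -178.64828347   90.        ] origin est [ 583.08073122 -177.14681759]
blue (435, 273, 2, 8)
blue (434, 257, 2, 10)
blue (433, 238, 13, 15)
blue (436, 237, 38, 50)
blue (170, 175, 9, 7)
blue (199, 172, 5, 7)
blue (176, 137, 7, 6)
tilt [-8.44804688e-02 -2.66779294e-01  7.60998243e-05] yaw [ 0.00000000e+00 -3.99001948e-33  4.03789753e-01] d [-0.81140602  2.58880459  0.55794195]
```

Emit:
play_rows --rows '[[[-1,-0.03,0.1,0.25,-0.02,-0.06,0],[-1,-0.1,0.3,0.4,-0.045,-0.14,0],[-1,-0.19,0.6,0.5,-0.065,-0.2,0],[-1,-0.27,0.863,0.558,-0.084,-0.267,0],[-1,-0.27,0.863,0.558,-0.084,-0.267,0]]]'

```text
time: 24.85
eef_pos: [593.4, -82.1, 251.6]
tcp_rot: [-3.14, 0.001, -1.874]
contact_force: [1.7, 0.4, 0.3]
grip_width: 86.9
grip_force: 0.0
```

Emit:
play_rows --rows '[[[-1,-0.09,0.29,0,0,0,0.07],[-1,-0.18,0.58,0,0,0,0.14],[-1,-0.27,0.863,0,0,0,0.202]]]'

```text
time: 25.15
eef_pos: [564.9, 19.1, 250.0]
tcp_rot: [-3.141, 0.0, -1.558]
contact_force: [0.8, 0.8, 0.7]
grip_width: 87.1
grip_force: 0.0
```

Emit:
play_rows --rows '[[[-1,-0.09,0.29,0,0,0,0.07],[-1,-0.18,0.58,0,0,0,0.14],[-1,-0.27,0.863,0,0,0,0.202],[-1,-0.27,0.863,0,0,0,0.202],[-1,-0.27,0.863,0,0,0,0.202],[-1,-0.27,0.863,0,0,0,0.202]]]'

```text
time: 25.75
eef_pos: [533.6, 121.2, 250.3]
tcp_rot: [-3.141, 0.0, -1.245]
contact_force: [1.1, -0.7, 0.1]
grip_width: 86.7
grip_force: 0.0
```

```bash
python3 - <<'E'
from h2 import *
t=cap('top'); s=cap('side'); st=arm.sense(); p=st['eef_pos']; print(p,st['tcp_rot'])
print('d fin',(np.array([532.8,122.1,156])-p)/120)
p1,pb=dark(t,262,306,158,190); q,qb=dark(s,220,252,150,185); print('bar',p1,ray(t,*p1,90),q,ray(s,*q,90),tri(t,p1,s,q))
g=cv2.cvtColor(t['frame'],cv2.COLOR_RGB2HSV); mk=cv2.inRange(g,(22,110,70),(36,255,255)); mk[:, :245]=0;mk[:,325:]=0;mk[:135]=0;mk[225:]=0
r=cv2.minAreaRect(cv2.findNonZero(mk)); bx=cv2.boxPoints(r); print(np.array([ray(t,*x,8) for x in bx]).round(1).tolist())
mk=cv2.inRange(g,(45,100,60),(75,255,255)); mk[:, :240]=0
r=cv2.minAreaRect(max(cv2.findContours(mk,0,1)[0],key=cv2.contourArea)); print('mat',ray(t,*r[0],4))
E
```

```text
[533.79232989 120.84008763 250.51841282] [-3.14022419e+00  4.46102972e-04 -1.24573693e+00]
d fin [-0.00826942  0.01049927 -0.78765344]
bar [287.47275734 171.88669682] [ 591.30416142 -175.51225368   90.        ] [235.49999809 162.62499809] [ 589.57026268 -202.8419282    90.        ] [ 585.44997706 -173.12053959  114.1562163 ]
[[527.4, -97.1, 8.0], [686.7, -147.5, 8.0], [652.5, -254.2, 8.0], [494.1, -202.2, 8.0]]
mat [ 582.63038131 -172.58173859    4.        ]
```

Emit:
play_rows --rows '[[[-1,-0.008,0.01,-0.15,0,0,0],[-1,-0.008,0.01,-0.4,0,0,0],[-1,-0.008,0.01,-0.6,0,0,0],[-1,-0.008,0.01,-0.74,0,0,0],[-1,-0.008,0.01,-0.787,0,0,0],[-1,-0.008,0.01,-0.787,0,0,0],[-1,-0.008,0.01,-0.787,0,0,0]]]'

```text
time: 26.55
eef_pos: [533.5, 122.9, 157.3]
tcp_rot: [-3.138, 0.001, -1.244]
contact_force: [0.4, 0.1, 0.5]
grip_width: 86.9
grip_force: 0.0
```

Emit:
play_rows --rows '[[[1,0,0,0,0,0,0],[1,0,0,0,0,0,0],[1,0,0,0,0,0,0],[1,0,0,0,0,0,0],[1,0,0,0,0,0,0],[1,0,0,0,0,0,0],[1,0,0,0,0,0,0],[1,0,0,0,0,0,0],[1,0,0,0,0,0,0],[1,0,0,0,0,0,0],[1,0,0,0,0,0,0],[1,0,0,0,0,0,0],[1,0,0,0,0,0,0],[1,0,0,0,0,0,0],[1,0,0,0,0,0,0]]]' --force 25

```text
time: 28.05
eef_pos: [532.6, 123.0, 156.4]
tcp_rot: [-3.14, 0.001, -1.244]
contact_force: [-0.9, -0.6, 0.3]
grip_width: 11.5
grip_force: 25.0
```

Emit:
play_rows --rows '[[[1,0.06,0.02,0,0,0,0],[1,0.2,0.068,0,0,0,0],[1,0.38,0.129,0,0,0,0],[1,0.56,0.19,0,0,0,0],[1,0.7,0.237,0,0,0,0],[1,0.78,0.264,0,0,0,0],[1,0.78,0.264,0,0,0,0]]]'

```text
time: 28.75
eef_pos: [628.2, 155.6, 156.4]
tcp_rot: [-3.137, 0.001, -1.244]
contact_force: [1.3, 2.2, 1.8]
grip_width: 12.1
grip_force: 25.0
```

Emit:
play_rows --rows '[[[1,0.06,0.02,0,0,0,0],[1,0.12,0.04,0,0,0,0],[1,0.17,0.058,0,0,0,0],[1,0.22,0.075,0,0,0,0],[1,0.26,0.088,0,0,0,0],[1,0.28,0.095,0,0,0,0],[1,0.28,0.095,0,0,0,0]]]'

```text
time: 29.45
eef_pos: [655.4, 164.9, 156.3]
tcp_rot: [3.132, 0.001, -1.244]
contact_force: [-15.2, 0.6, 8.7]
grip_width: 11.9
grip_force: 25.1
```

Travel is 129.7 mm with a firm stop reaction, so the cover is shut. One small push, then release and retreat.

Emit:
play_rows --rows '[[[1,0.02,0.007,0,0,0,0],[1,0.025,0.008,0,0,0,0],[1,0.025,0.008,0,0,0,0]]]'

```text
time: 29.75
eef_pos: [655.5, 164.9, 156.3]
tcp_rot: [3.125, 0.001, -1.245]
contact_force: [-21.3, -1.0, 12.8]
grip_width: 12.0
grip_force: 25.1
```

Emit:
play_rows --rows '[[[-1,-0.02,-0.007,0,0,0,0],[-1,-0.03,-0.01,0,0,0,0],[-1,-0.04,-0.013,0,0,0,0],[-1,-0.05,-0.017,0,0,0,0],[-1,-0.06,-0.02,0,0,0,0],[-1,-0.06,-0.02,0,0,0,0],[-1,-0.06,-0.02,0,0,0,0],[-1,-0.06,-0.02,0.1,0,0,0],[-1,-0.06,-0.02,0.3,0,0,0],[-1,-0.06,-0.02,0.6,0,0,0],[-1,-0.06,-0.02,0.95,0,0,0]]]'

```text
time: 30.85
eef_pos: [655.2, 164.5, 271.4]
tcp_rot: [-3.141, 0.0, -1.244]
contact_force: [0.3, 0.4, 0.6]
grip_width: 85.2
grip_force: 0.0
```

Emit:
play_rows --rows '[[[-1,-0.3,-0.2,0.1,0,0,0],[-1,-0.6,-0.5,0.2,0,0,0],[-1,-0.9,-0.9,0.2,0,0,0],[-1,-0.9,-0.9,0.2,0,0,0],[-1,-0.9,-0.9,0.2,0,0,0]]]'

```text
time: 31.35
eef_pos: [546.9, 55.4, 296.5]
tcp_rot: [-3.136, 0.001, -1.246]
contact_force: [-0.7, -0.7, 0.8]
grip_width: 87.0
grip_force: 0.0
```

```bash
python3 - <<'E'
from h2 import *
t=cap('top'); s=cap('side')
p,_=dark(t,171,193,140,158); q,_=dark(s,190,206,205,236); pl,_=dark(t,118,140,161,177); ql,_=dark(s,201,217,252,282)
print('finR',ray(t,*p,151),ray(s,*q,151),'finL',ray(t,*pl,151),ray(s,*ql,151))
for c,n in((t,'top'),(s,'side')):
    hs=cv2.cvtColor(c['frame'],cv2.COLOR_RGB2HSV)
    for nm,lo,hi in(('blue',(100,120,60),(125,255,255)),('orange',(5,150,120),(16,255,255))):
        for k in cv2.findContours(cv2.inRange(hs,lo,hi),0,1)[0]:
            if cv2.contourArea(k)>6 and cv2.boundingRect(k)[0]<330: print(n,nm,cv2.boundingRect(k))
print(arm.sense()['eef_pos'])
E
```

```text
Traceback (most recent call last):
  File "h2.py", line 9, in dark
    K=max(cv2.findContours(m,cv2.RETR_EXTERNAL,cv2.CHAIN_APPROX_NONE)[0],key=cv2.contourArea)
ValueError: max() iterable argument is empty
```

Emit:
play_rows --rows '[[[-1,-0.2,-0.3,0,0,0,0],[-1,-0.4,-0.6,0,0,0,0],[-1,-0.5,-0.95,0,0,0,0]]]'

```text
time: 31.75
eef_pos: [487.6, -57.0, 294.3]
tcp_rot: [-3.14, 0.001, -1.241]
contact_force: [1.0, -0.5, 1.1]
grip_width: 87.0
grip_force: 0.0
```

Emit:
play_rows --rows '[[[-1,-0.1,-0.3,0,0,0,0],[-1,-0.2,-0.6,0,0,0,0],[-1,-0.3,-0.95,0,0,0,0],[-1,-0.3,-0.95,0,0,0,0]]]'

```text
time: 32.15
eef_pos: [451.7, -174.1, 294.1]
tcp_rot: [-3.141, 0.0, -1.248]
contact_force: [-0.5, -0.6, -0.0]
grip_width: 87.1
grip_force: 0.0
```

Emit:
play_rows --rows '[[[-1,-0.1,-0.3,0,0,0,0],[-1,-0.2,-0.6,0,0,0,0],[-1,-0.3,-0.95,0,0,0,0],[-1,-0.3,-0.95,0,0,0,0],[-1,-0.3,-0.95,0,0,0,0]]]'

```text
time: 32.65
eef_pos: [416.6, -285.6, 293.8]
tcp_rot: [-3.14, 0.001, -1.245]
contact_force: [0.3, 0.3, -0.7]
grip_width: 87.5
grip_force: 0.0
```

```bash
python3 - <<'E'
from h2 import *
t=cap('top'); s=cap('side')
for n,c,a,z in(('finR',t,(171,193,138,158),151),('finR',s,(188,206,205,236),151),('finL',t,(118,140,161,177),151),('finL',s,(201,217,252,282),151),('bar',t,(262,306,158,190),90)):
    try: p,_=dark(c,*a); print(n,p.round(1),ray(c,*p,z).round(1))
    except ValueError: print(n,'none')
for c,n in((t,'top'),(s,'side')):
    hs=cv2.cvtColor(c['frame'],cv2.COLOR_RGB2HSV)
    for nm,lo,hi in(('blue',(100,120,60),(125,255,255)),('orange',(5,150,120),(16,255,255))):
        for k in cv2.findContours(cv2.inRange(hs,lo,hi),0,1)[0]:
            if cv2.contourArea(k)>6 and cv2.boundingRect(k)[0]<330: print(n,nm,cv2.boundingRect(k))
st=arm.sense();print(st['eef_pos'],st['time'],abs(st['qd']).max())
E
```

```text
finR [180.1 147.6] [656.6 163.7 151. ]
finR [196.3 221.7] [656.5 167.1 151. ]
finL [128.7 169.1] [588.9 320.1 151. ]
finL [208.6 266.3] [588.8 324.5 151. ]
bar [263.4 174.2] [583.8 -97.5  90. ]
top blue (176, 137, 7, 6)
top orange (126, 153, 7, 7)
top orange (261, 135, 8, 8)
side blue (181, 237, 9, 9)
side blue (292, 98, 36, 27)
side blue (296, 48, 30, 17)
side orange (186, 282, 11, 10)
side orange (195, 190, 8, 6)
side orange (303, 103, 4, 5)
side orange (273, 103, 14, 7)
side orange (258, 101, 11, 8)
[ 416.72402478 -284.52850018  294.04013998] 32.75 0.012299692176910565
```

```bash
python3 -c "
from bench import arm
print(arm.job_done())"
```

```text
the job is handed in; nothing more can be done
None
```

I emptied the tray into the right hopper, set it back level within about 2 mm of the mat's centre and let go, then shut that hopper's cover and handed the job in at about 33 s; the left cover and the orange stray measured unmoved, and I saw four of the five housings in the hopper and no blue part in the tray or on the table, so the fifth should be in there too but I never saw it.

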